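# Thread the axle through the idler roller and its frame

## Task

Refit the idler roller's axle: take the axle by its red head out of the wooden rest and thread it through the slot of the frame's slotted plate, through the bore of the roller, which stands off to one side and has to be found by feel and then slid back into line, and through the round hole of the far plate. Push it fully home, so that its flange sits against the slotted plate, and let it go. Work gently: the axle must never press on the frame or the roller with more than 40 N.

Things in the scene. Friction and masses are not known exactly. Their poses are not given: they have to be found in the camera images.
- axle: Loose steel axle, 0.2 to 0.33 kg: red square head, round flange, round shaft. Origin 14 mm below the centreline, under the flange's front face. Axes: y along the axle from head to nose, z up, x across. In y from the flange's front face: flange (28 mm diameter) from -5 to 0, head from -51 to -5, shaft (12 mm diameter) from 0 to +135 mm; the last 5 mm taper to a flat end of 9 mm diameter
- axle_grip (a point): Centre of the axle's red head, where it is gripped: a block 20 mm wide (x), 46 mm long (y), 24 mm high (z). Axes as axle. At the start it is 42 mm above the bench
- axle_shoulder (a point): Point on the axle's centreline in the flange's front face, which comes to sit against the slotted plate; 28 mm ahead of axle_grip along y. Axes as axle
- axle_tip (a point): Centre of the flat end of the axle's nose, on its centreline, 135 mm ahead of axle_shoulder along y. Axes as axle
- rest: Wooden rest, 44 x 130 x 43 mm, fixed to the bench; origin in the centre of its underside, y along the axle that lies in it. Two V-blocks carry the shaft, 3 to 13 mm and 95 to 105 mm ahead of the flange; nothing stands beside or under the head. The axle lifts straight out
- frame: Grey roller frame fixed to the bench, base 96 x 140 x 12 mm, two upright plates 10 mm thick, 90 mm wide, 94 mm high. Origin in the centre of its underside; x across, y from the slotted plate (outer face y = -55, inner -45 mm) to the far plate (inner face y = +45, outer +55 mm), z up. The line of the far hole is x = 0, z = 70 mm. The frame carries the roller between its plates
- slot (a point): On the slotted plate's outer face, 70 mm above the bench, on the line of the far hole (not in the middle of the slot). Axes as frame. The slot is open 7.5 mm up and down from this point and from x = -8 to x = +24 mm. The axle goes in here, moving along +y
- roller_line (a point): Fixed point of the frame (it does not move with the roller) on the line of the far hole, 18 mm from slot along +y, in the plane of the roller's near end face. Axes as frame. The roller's bore is level with this point, but stands 3 to 15 mm to its +x side at the start; how far is not measured: feel for it with the nose through the slot
- roller_far_end (a point): Fixed point of the frame on the line of the far hole, 74 mm beyond roller_line, in the plane of the roller's far end face. The black roller, 50 mm in diameter, has flat steel bearings 8 mm thick with a 14 mm bore at both ends, wider between. Its blue saddle slides along the frame's x with 3 N friction from x = -3 to +17 mm: the axle in its bore can carry it to x = 0
- far_hole (a point): Centre of the far plate's round hole, 14 mm in diameter, in that plate's outer face, 70 mm above the bench, 110 mm from slot along y. Axes as frame. With the axle fully home its nose stands out 25 mm beyond this point

How it is judged (in metres and radians):
On the way, in this order (a step that is already met when the one before it is completed fails the run):
1. the nose is through the slot and in the bore of the roller (y of axle_tip in the frame of slot between 0.026 and 0.098 m and x of axle_tip in the frame of slot between -0.006 and 0.02 m and z of axle_tip in the frame of slot between -0.006 and 0.006 m), for 0.1 s.
2. the nose has come through the far hole (y of axle_tip in the frame of far_hole above 0.002 m and x of axle_tip in the frame of far_hole between -0.006 and 0.006 m and z of axle_tip in the frame of far_hole between -0.006 and 0.006 m), for 0.1 s.
At the end, for the whole second after the job is handed in: The axle lies through slot, roller and far hole, its flange within 3 mm of the slotted plate, its nose at least 20 mm out of the far hole and within 6 mm of the hole's centreline, the axle within 0.12 rad of the frame's line (y of axle_shoulder in the frame of slot above -0.003 m and z of axle_shoulder in the frame of slot between -0.006 and 0.006 m and y of axle_tip in the frame of far_hole above 0.02 m and x of axle_tip in the frame of far_hole between -0.006 and 0.006 m and z of axle_tip in the frame of far_hole between -0.006 and 0.006 m and angle between the y axis of axle_tip and the y axis of far_hole, either way round below 0.12 rad); the robot touches nothing.
It fails at once if the axle presses on the frame or the roller with more than 40 N (contact force between axle and frame above 40 N).
It also fails if it takes over 61 s, if anything falls off the work surface, if the arm or the gripper's body presses on something with over 40 N, if the wrist force passes 120 N, or if a joint passes its speed limit or range.

## Robot

A 6-joint arm with a two-finger parallel gripper is mounted at the origin on a cart in front of the work surface, level with it; the furniture and walls round the work are solid. World frame = base frame: x ahead of the robot, y to its left, z up, the work surface at z = 0. Lengths are in m, angles in degrees, forces in N, time in s.
With the tool pointing down it reaches from about 0.4 to 0.825 m from the base axis. Payload 7 kg.
Tool frame: the origin (TCP) lies midway between the tips of the shut fingers; the grasp point (between the pads) lies 19 mm behind it; x points along the fingers, z is the direction in which the jaws open and shut, and the axes are right-handed (so a half turn about x gives the same grasp; the last joint's range is limited). The gripper opens to 88 mm and grips with 3 to 60 N. Pads are 19 mm wide; open, the fingers measure 130 mm over their backs; the gripper's body (78 mm by 193 mm) begins 47 mm behind the grasp point.
Start: joints at [92.137, 20.546, 0.682, 0, -70.136, -16.507], TCP at [0.168, 0.654, 0.206] pointing down, gripper open.
Joint ranges: [-176.03, 176.03], [-82.01, 121.73], [-58.28, 71.71], [-173.87, 95.51], [-174.79, -0.11], [-173.66, 173.66]. Speed limits (degrees/s): [136.94, 136.94, 172.46, 180, 180, 180].

## Interface

Orientations are given as [roll, pitch, yaw] about the fixed x, y, z axes, in that order (R = Rz(yaw) Ry(pitch) Rx(roll)).
In Python, from plant import get_state, capture, close_job gives the robot as it stands.
- The arm moves only by the tool play_rows, never from a script. Its argument "series" is one flat list of numbers, 4 for each row, row after row: the shift along the tool's x, y, z in m, then the turn about the tool's x in rad. In form: [tx, ty, tz, spin, tx, ty, tz, spin, ...]. A call has exactly 5 rows; each row shifts and turns the commanded pose from where the row before left it, along the tool's axes as they then stand; what a row does not reach is not made up. A row lasts 1/12 s, in which the tool goes at most 41.7 mm and 7.16 degrees, less where a joint would pass 70% of its speed; a pose out of reach is approached as far as the arm can. A call is refused whole if a number of a shift passes 0.0417 or a number of a turn 0.125, either way. A call with a gripper value outside its range is refused whole. "jaw" is the opening in per cent of the stroke, from 0 (shut) to 100 (fully open), set as the call begins (left out, the last holds). The fingers move at their own pace and stop on an object; "squeeze" is the grip in N (left out, the last holds). Time passes only in rows, so rows that do not move let the fingers close, or fill a call up. It gives the time, the measured TCP pose, the force and the opening at its end, in the units of the state.
- get_state(): the state, without advancing time (a new reading comes with each control period).
- capture(name): name is "side" or "top" or "wrist"; returns a dict with "img" (384x512x3 uint8, blue, green, red), "K" (3x3 intrinsics, pixels), "k1" (the pictures are not rectified: a ray, as slopes to the right and down, at radius r is drawn at 1 + k1 r^2 times it, then the intrinsics apply), "world_from_camera" (4x4, takes a point from camera to world coordinates). Camera axes: x right, y down, z forward; pixel columns grow to the right and rows downward; lengths in m; the calibration is good to about 2 mm. A picture is of the moment at which its call begins. There is no depth.
- close_job(): hands the job in, once; it reports no verdict.
The state is a dict: "time_s": time; "joints": joint angles; "qd": joint speeds; "joint_torque": joint torques, N m; "tcp_pos": TCP position; "eef_rot": TCP orientation; "contact_force": force on the tool from outside, world axes, zero at the start; "moment": the same for the moment, N m; "gripper_width": finger opening in m.
Only numpy, scipy, OpenCV 4.12 (cv2) and the standard library are available. Lean on these libraries where they do the work, as an engineer would, in place of code of your own. Each camera call takes 0.05 s, during which the arm holds its last target.

## Working session

There is one attempt and no reset: what is moved stays moved. The work goes in short steps, Python scripts to look and compute and a tool call to move; the robot and the scene stay as the last step left them, time stands still between calls to the robot, and variables do not carry over. Pictures are saved under pics/ and viewed, and the job is handed in when it is done.

Besides the shell and the picture viewer there is one more tool, called after "Emit:" as name(argument=value, ...) on one line, values as JSON. play_rows: Moves the arm, as the interface text tells. Its arguments: {"type":"object","properties":{"series":{"type":"array","items":{"type":"number"}},"jaw":{"type":"number"},"squeeze":{"type":"number"}},"required":["series"]}

```bash
ls; mkdir -p pics
python3 - <<'E'
from plant import *
import cv2
print(get_state())
for n in ("side","top","wrist"):
    c=capture(n); cv2.imwrite(f"pics/{n}0.png",c["img"]); print(n,c["K"],c["k1"],c["world_from_camera"])
E
```

```text
pics
{'time_s': 0.0, 'joints': array([ 9.21393002e+01,  2.05918745e+01,  6.32695168e-01, -1.85584558e-02,
       -7.01371308e+01, -1.65077694e+01]), 'qd': array([-0.03444353, -0.02769912, -0.0302536 ,  0.05447163,  0.0884598 ,
       -0.08930545]), 'joint_torque': array([-8.07803626e-04, -5.82713842e+01,  2.93068850e+01,  6.99778005e+00,
        7.14774389e-03, -1.51418249e-04]), 'tcp_pos': array([0.16740596, 0.6533553 , 0.20481449]), 'eef_rot': array([  6.2417045 ,  89.90212196, -98.13308495]), 'contact_force': array([ 0.0284778 ,  0.79312525, -0.2053361 ]), 'moment': array([ 0.05739718, -0.0018706 , -0.00848291]), 'gripper_width': 0.08767710558070979}
side [[467.07457956   0.         251.77822848]
 [  0.         467.07457956 196.76430049]
 [  0.           0.           1.        ]] 0.006354831238446668 [[-0.98926324 -0.06633526  0.13022241  0.37831033]
 [-0.14582375  0.5070536  -0.84948931  0.49700348]
 [-0.00967865 -0.85935807 -0.51128274  0.51660435]
 [ 0.          0.          0.          1.        ]]
top [[384.72097375   0.         250.3298618 ]
 [  0.         384.72097375 187.65270014]
 [  0.           0.           1.        ]] -0.09223933960099348 [[-9.18602423e-04 -9.87064008e-01  1.60324045e-01  3.41664749e-01]
 [-9.99452460e-01 -4.39645289e-03 -3.27940819e-02 -1.95096076e-01]
 [ 3.30747150e-02 -1.60266386e-01 -9.86519513e-01  9.19205904e-01]
 [ 0.00000000e+00  0.00000000e+00  0.00000000e+00  1.00000000e+00]]
wrist [[264.95771373   0.         256.65086968]
 [  0.         264.95771373 190.9229667 ]
 [  0.           0.           1.        ]] -0.054147630500304196 [[-0.24794872 -0.92264778 -0.29536841  0.24837932]
 [-0.9687724   0.23652393  0.07440742  0.63212271]
 [ 0.00120986  0.30459399 -0.95248152  0.38400612]
 [ 0.          0.          0.          1.        ]]
```

View pics/side0.png

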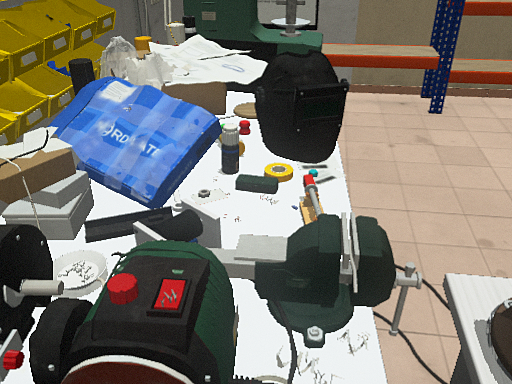

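View pics/top0.png

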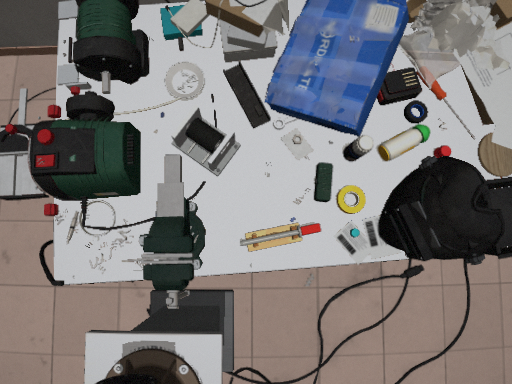

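View pics/wrist0.png

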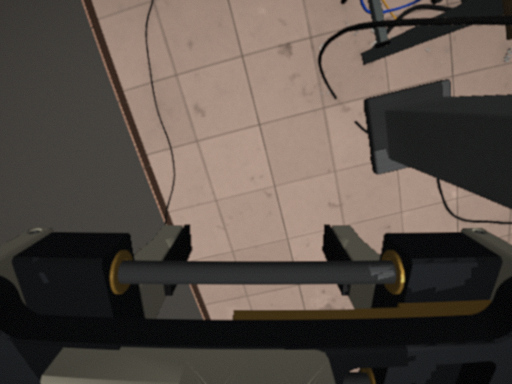

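The top view shows the frame with the black roller at about (205,137), and the rest with the axle at about (275,236), its red head at (311,229). I'll zoom in on both.

Run:
```python
import cv2
a=cv2.imread("pics/top0.png")
cv2.imwrite("pics/zf.png",cv2.resize(a[95:185,160:250],None,fx=6.6,fy=6.6,interpolation=cv2.INTER_CUBIC))
cv2.imwrite("pics/zr.png",cv2.resize(a[210:260,230:330],None,fx=8,fy=8,interpolation=cv2.INTER_CUBIC))
s=cv2.imread("pics/side0.png")
cv2.imwrite("pics/zs.png",cv2.resize(s[150:260,140:340],None,fx=4,fy=4,interpolation=cv2.INTER_CUBIC))
```

```text
(no output)
```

View pics/zf.png

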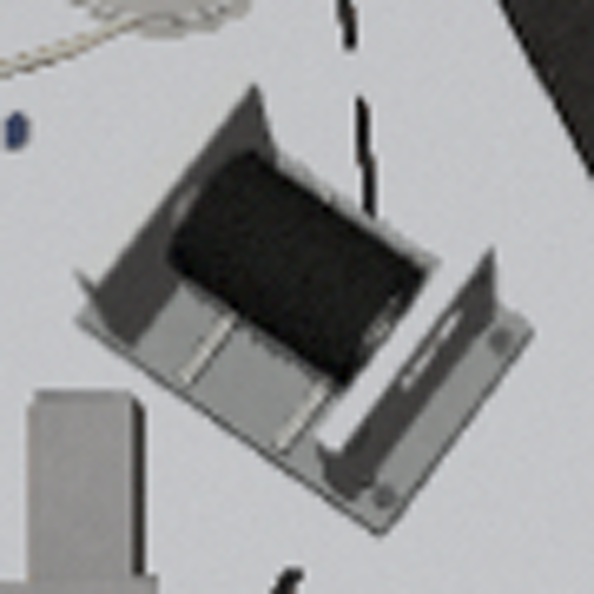

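View pics/zr.png

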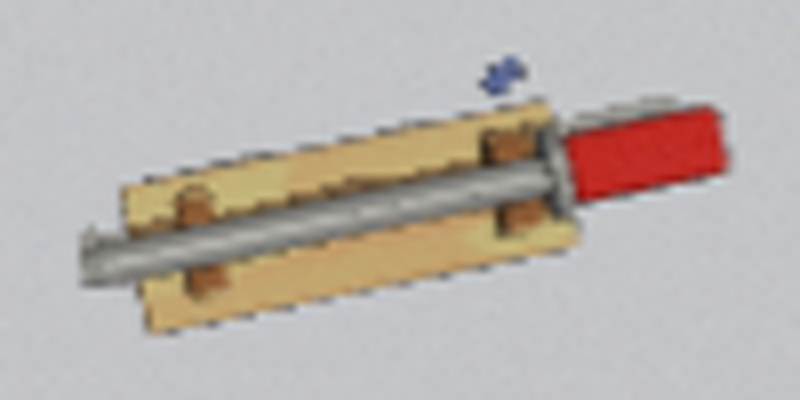

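View pics/zs.png

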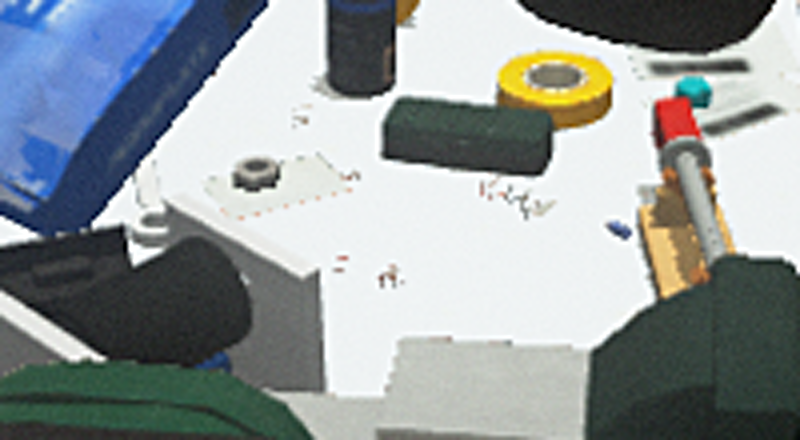

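The zooms show three things:
- **Frame:** the slotted plate faces lower right, with the slot at zoom (430,350).
- **Roller:** it sits towards the upper right, which is +x.
- **Axle:** the head points right and the nose points left.

Next come rough positions, by casting rays onto known heights.

```bash
cat > h.py <<'E'
import numpy as np, cv2
from scipy.spatial.transform import Rotation as Rn
from scipy.optimize import brentq
def ray(c,uv):
    K=c["K"];x=(uv[0]-K[0,2])/K[0,0];y=(uv[1]-K[1,2])/K[1,1];rd=np.hypot(x,y);k=c["k1"]
    s=1.
    for _ in range(50): s=1/(1+k*(rd*s)**2)
    T=c["world_from_camera"];return T[:3,3],T[:3,:3]@np.array([x*s,y*s,1])
def onz(c,uv,z):
    o,d=ray(c,uv);return o+d*(z-o[2])/d[2]
def proj(c,P):
    T=c["world_from_camera"];p=T[:3,:3].T@(np.asarray(P)-T[:3,3]);x,y=p[:2]/p[2];s=1+c["k1"]*(x*x+y*y)
    return np.array([c["K"][0,0]*x*s+c["K"][0,2],c["K"][1,1]*y*s+c["K"][1,2]])
def tcpR(s): return Rn.from_euler("xyz",s["eef_rot"],degrees=True).as_matrix()
E
python3 - <<'E'
from h import *
from plant import *
c=capture("top");a=c["img"]
b,g,r=[a[...,i].astype(int) for i in range(3)]
m=((r>110)&(g<90)&(b<90)).astype(np.uint8);m[:205]=0;m[260:]=0;m[:,:280]=0;m[:,335:]=0
cn=max(cv2.findContours(m,0,1)[0],key=cv2.contourArea);rr=cv2.minAreaRect(cn);bx=cv2.boxPoints(rr);print("red",rr)
print(onz(c,rr[0],.054),[onz(c,p+.0,.054)[:2].round(4) for p in bx])
f=lambda u,v:(160+(u+.5)/6.6-.5,95+(v+.5)/6.6-.5)
for n,p,z in [("L",(78,320),.012),("B",(380,533),.012),("R",(533,330),.012),("slotL",(405,385),.07),("slotR",(460,315),.07),("tplSlotOutL",(320,450),.094),("tplR",(492,250),.094),("farL",(80,275),.094),("farR",(253,88),.094)]:
    print(n,onz(c,f(*p),z).round(4))
g2=lambda u,v:(230+(u+.5)/8-.5,210+(v+.5)/8-.5)
for n,p,z in [("nose",(88,260),.042),("flangefront",(545,180),.042),("headend",(722,140),.054)]: print(n,onz(c,g2(*p),z).round(4))
s=get_state();print(tcpR(s))
E
```

```text
red ((310.0577392578125, 228.78848266601562), (8.629110336303711, 19.415498733520508), 78.69007110595703)
[ 0.3887054  -0.35880738  0.054     ] [array([ 0.394 , -0.3353]), array([ 0.4025, -0.379 ]), array([ 0.3834, -0.3824]), array([ 0.375 , -0.3388])]
L [ 0.5981 -0.0333  0.012 ]
B [ 0.5187 -0.1457  0.012 ]
R [ 0.5953 -0.201   0.012 ]
slotL [ 0.5592 -0.1567  0.07  ]
slotR [ 0.5842 -0.1754  0.07  ]
tplSlotOutL [ 0.5307 -0.1299  0.094 ]
tplR [ 0.6002 -0.1865  0.094 ]
farL [ 0.5906 -0.048   0.094 ]
farR [ 0.6572 -0.1045  0.094 ]
nose [ 0.3595 -0.202   0.042 ]
flangefront [ 0.3819 -0.3324  0.042 ]
headend [ 0.3926 -0.3812  0.054 ]
[[-1.51703689e-04  9.68707401e-01 -2.48205456e-01]
 [-1.04327682e-03 -2.48205477e-01 -9.68706846e-01]
 [-9.99999444e-01  1.11990596e-04  1.04828366e-03]]
```

Measured against the given sizes:

| Item | Measured | Given |
|---|---|---|
| Frame base | 138 × 94.5 mm | 140 × 96 mm |
| Axle shaft | 132 mm | 135 mm |
| Head | 44.5 × 19 mm | 46 × 20 mm |

The frame's y axis is at about 54.5° and the slot is at about (0.565, -0.162). The head is at (0.389, -0.359), with the axle pointing at about 100°. I'll raise the arm and turn the tool first.

Emit:
play_rows(series=[-0.02,0,0,0.114,-0.02,0,0,0.114,-0.02,0,0,0.114,-0.02,0,0,0.114,-0.02,0,0,0.114], jaw=100, squeeze=30)

```text
time_s: 0.62
tcp_pos: [0.1675, 0.6537, 0.3065]
eef_rot: [37.2, 90.0, -100.1]
contact_force: [-0.2, 0.0, 0.3]
gripper_width: 0.0875
```

Emit:
play_rows(series=[-0.02,0,0,0.114,-0.02,0,0,0.114,-0.02,0,0,0.114,-0.02,0,0,0.114,-0.02,0,0,0.114])

```text
time_s: 1.03
tcp_pos: [0.1675, 0.6536, 0.4066]
eef_rot: [54.8, 90.0, -115.2]
contact_force: [0.0, 0.5, 0.1]
gripper_width: 0.0875
```

Emit:
play_rows(series=[0,0.0271,-0.0178,0,0,0.0271,-0.0178,0,0,0.0271,-0.0178,0,0,0.0271,-0.0178,0,0,0.0271,-0.0178,0])

```text
time_s: 1.45
tcp_pos: [0.28, 0.5352, 0.4057]
eef_rot: [32.6, 90.0, -137.1]
contact_force: [-0.3, 0.9, 0.8]
gripper_width: 0.0876
```

Emit:
play_rows(series=[0,0.0271,-0.0178,0,0,0.0271,-0.0178,0,0,0.0271,-0.0178,0,0,0.0271,-0.0178,0,0,0.0271,-0.0178,0])

```text
time_s: 1.87
tcp_pos: [0.3919, 0.4177, 0.4058]
eef_rot: [-80.2, 90.0, 110.1]
contact_force: [0.7, 0.7, 0.8]
gripper_width: 0.0874
```

Emit:
play_rows(series=[0,0.0271,-0.0178,0,0,0.0271,-0.0178,0,0,0.0271,-0.0178,0,0,0.0271,-0.0178,0,0,0.0271,-0.0178,0])

```text
time_s: 2.28
tcp_pos: [0.5037, 0.3004, 0.4058]
eef_rot: [-85.1, 90.0, 105.3]
contact_force: [-0.9, 0.8, -0.6]
gripper_width: 0.0877
```

Emit:
play_rows(series=[0,0.0304,0,0,0,0.0304,0,0,0,0.0304,0,0,0,0.0304,0,0,0,0.0304,0,0])

```text
time_s: 2.7
tcp_pos: [0.5301, 0.1507, 0.4057]
eef_rot: [-43.1, 90.0, 147.2]
contact_force: [0.4, -0.2, 0.1]
gripper_width: 0.0875
```

Emit:
play_rows(series=[0,0.0304,0,0,0,0.0304,0,0,0,0.0304,0,0,0,0.0304,0,0,0,0.0304,0,0])

```text
time_s: 3.12
tcp_pos: [0.5573, 0.0011, 0.4058]
eef_rot: [-131.4, 90.0, 58.9]
contact_force: [0.2, 0.4, 0.7]
gripper_width: 0.0875
```

Emit:
play_rows(series=[0,0.0217,0.0147,0,0,0.0217,0.0147,0,0,0.0217,0.0147,0,0,0.0217,0.0147,0,0,0.0217,0.0147,0])

```text
time_s: 3.53
tcp_pos: [0.5037, -0.1184, 0.4057]
eef_rot: [-77.3, 90.0, 113.0]
contact_force: [0.9, -0.4, -0.3]
gripper_width: 0.0879
```

Emit:
play_rows(series=[0,0.0217,0.0147,0,0,0.0217,0.0147,0,0,0.0217,0.0147,0,0,0.0217,0.0147,0,0,0.0217,0.0147,0])

```text
time_s: 3.95
tcp_pos: [0.4508, -0.2382, 0.4058]
eef_rot: [-157.0, 90.0, 33.3]
contact_force: [0.1, -0.6, 0.4]
gripper_width: 0.0877
```

Emit:
play_rows(series=[0.02,0.0217,0.0147,0,0.02,0.0217,0.0147,0,0.02,0.0217,0.0147,0,0.02,0.0217,0.0147,0,0.02,0.0217,0.0147,0])

```text
time_s: 4.37
tcp_pos: [0.3978, -0.3581, 0.3049]
eef_rot: [171.1, 90.0, 1.4]
contact_force: [0.4, 0.2, -0.0]
gripper_width: 0.088
```

Run:
```python
from h import *
from plant import *
s=get_state();print(s["tcp_pos"],tcpR(s),s["joints"],s["time_s"])
c=capture("wrist"); cv2.imwrite("pics/w1.png",c["img"])
c=capture("top"); cv2.imwrite("pics/t1.png",c["img"])
```

```text
[ 0.39782849 -0.35806927  0.30488872] [[ 3.18639380e-04  1.79073631e-01 -9.83835623e-01]
 [ 7.64468607e-06 -9.83835673e-01 -1.79073638e-01]
 [-9.99999949e-01  4.95387984e-05 -3.14857751e-04]] [-2.09960864e+01  4.36776509e+00 -7.44428936e+00 -7.10117642e-03
 -7.81710580e+01  3.13133476e+01] 4.3667
```

View pics/w1.png

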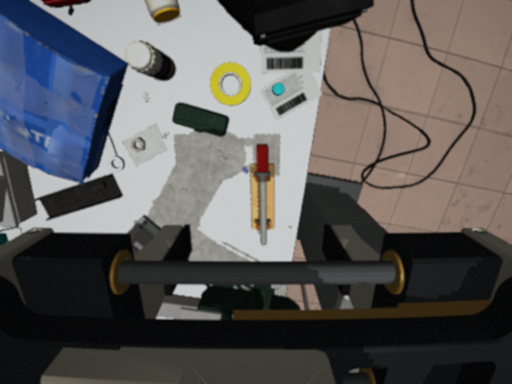

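View pics/t1.png

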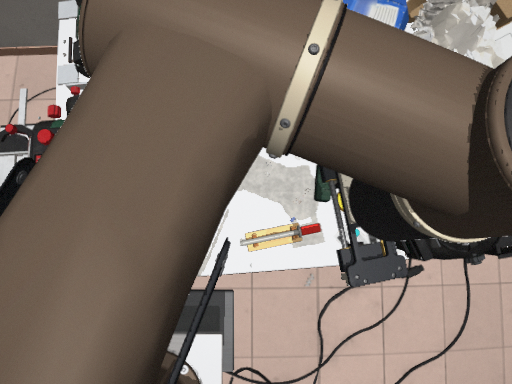

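The wrist view shows the head at (262,158) and the nose at (264,243), with nothing in the way. Next I measure the axle in this view.

```bash
cat > ax.py <<'E'
from h import *
from plant import *
c=capture("wrist");a=c["img"];s=get_state()
h=cv2.cvtColor(a,cv2.COLOR_BGR2HSV)
m=(((h[...,0]<8)|(h[...,0]>172))&(h[...,1]>130)&(h[...,2]>60)).astype(np.uint8)
n,l,st,ce=cv2.connectedComponentsWithStats(m)
for i in range(1,n):
    if st[i,4]>80: print(st[i],ce[i],onz(c,ce[i],.054))
k=min([i for i in range(1,n) if st[i,4]>80],key=lambda i:np.linalg.norm(onz(c,ce[i],.054)[:2]-[.389,-.359]))
cn=max(cv2.findContours((l==k).astype(np.uint8),0,1)[0],key=cv2.contourArea)
P=np.array([onz(c,p[0].astype(float),.054)[:2] for p in cn])
rr=cv2.minAreaRect((P*1000).astype(np.float32));print(rr,cv2.boxPoints(rr))
x,y,w,hh=st[k][:4];cv2.imwrite("pics/wz.png",cv2.resize(a[max(0,y-20):y+130,x-50:x+80],None,fx=4,fy=4))
print("zoom off",x-50,max(0,y-20))
print(s["tcp_pos"],s["time_s"])
np.save("c.npy",c,allow_pickle=True)
E
python3 ax.py
```

```text
[255 144  12  29 304] [260.04934211 157.99671053] [ 0.38989719 -0.36203465  0.054     ]
((389.24755859375, -361.8309631347656), (18.181930541992188, 46.086708068847656), 10.753581047058105) [[ 376.0167  -340.88852]
 [ 384.6158  -386.16586]
 [ 402.47842 -382.7734 ]
 [ 393.8793  -337.49606]]
zoom off 205 124
[ 0.39702693 -0.3578446   0.30383653] 4.5167
```

View pics/wz.png

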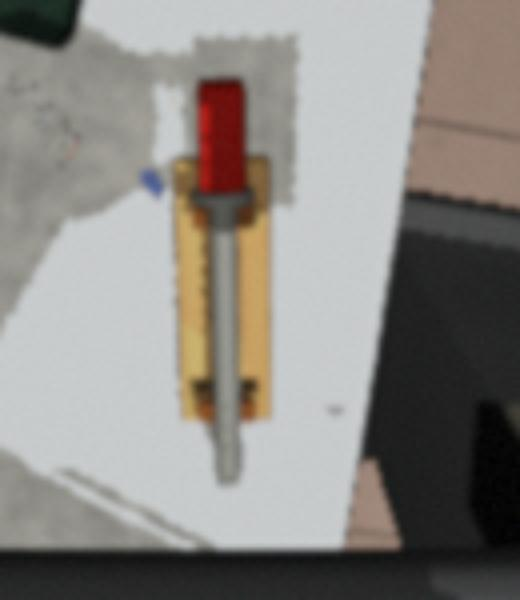

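Emit:
play_rows(series=[0.022,0.0002,0.0017,-0.0016,0.022,0.0002,0.0017,-0.0016,0.022,0.0002,0.0017,-0.0016,0.022,0.0002,0.0017,-0.0016,0.022,0.0002,0.0017,-0.0016])

```text
time_s: 4.93
tcp_pos: [0.3915, -0.3593, 0.196]
eef_rot: [142.7, 89.9, -26.5]
contact_force: [0.0, 0.2, -0.4]
gripper_width: 0.0876
```

Emit:
play_rows(series=[0.02,0,0,0,0.02,0,0,0,0.02,0,0,0,0.01,0,0,0,0,0,0,0])

```text
time_s: 5.35
tcp_pos: [0.3901, -0.3586, 0.1243]
eef_rot: [-39.3, 89.8, 151.5]
contact_force: [-0.7, -0.1, -0.2]
gripper_width: 0.0879
```

```bash
python3 ax.py
```

```text
[248 170  21  44 798] [257.73308271 191.53258145] [ 0.38992288 -0.36211301  0.054     ]
((389.8814392089844, -361.55615234375), (19.336559295654297, 45.39297866821289), 13.434667587280273) [[ 375.2045  -341.72705]
 [ 385.75095 -385.87787]
 [ 404.55838 -381.38525]
 [ 394.01193 -337.23444]]
zoom off 198 150
[ 0.39082025 -0.35925845  0.12580705] 5.4
```

View pics/wz.png

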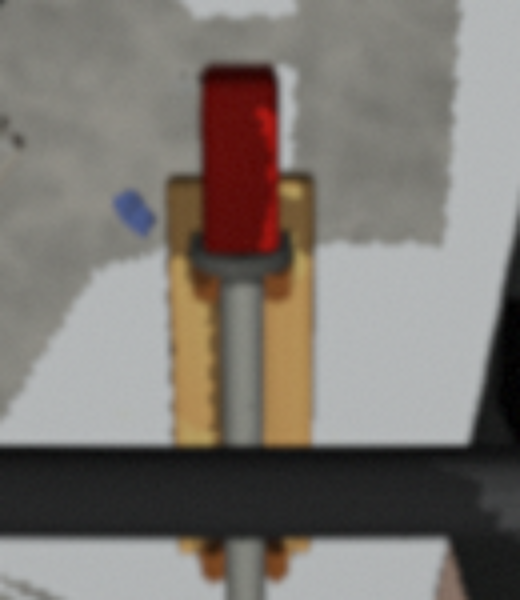

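Grasp alignment is good: the head is centred at column 257.7 against 256.7 for the image centre. I'll descend the remaining 103 mm and grip.

Emit:
play_rows(series=[0.02,0.002,0,0,0.02,0,0,0,0.02,0,0,0,0.01,0,0,0,0.01,0,0,0])

```text
time_s: 5.82
tcp_pos: [0.3919, -0.3619, 0.0463]
eef_rot: [133.3, 89.9, -35.9]
contact_force: [-0.4, -1.0, -0.1]
gripper_width: 0.0873
```

Emit:
play_rows(series=[0.01,0,0,0,0.008,0,0,0,0.005,0,0,0,0,0,0,0,0,0,0,0])

```text
time_s: 6.23
tcp_pos: [0.3911, -0.3617, 0.0229]
eef_rot: [45.2, 90.0, -124.0]
contact_force: [-0.1, -0.8, 0.6]
gripper_width: 0.0875
```

Emit:
play_rows(series=[0,0,0,0,0,0,0,0,0,0,0,0,0,0,0,0,0,0,0,0], jaw=0, squeeze=25)

```text
time_s: 6.65
tcp_pos: [0.3911, -0.3616, 0.023]
eef_rot: [145.8, 90.0, -23.4]
contact_force: [-0.2, 0.1, 0.4]
gripper_width: 0.0599
```

Emit:
play_rows(series=[0,0,0,0,0,0,0,0,0,0,0,0,0,0,0,0,0,0,0,0])

```text
time_s: 7.07
tcp_pos: [0.3909, -0.3616, 0.0228]
eef_rot: [60.5, 90.0, -108.7]
contact_force: [0.1, 0.6, 0.1]
gripper_width: 0.0267
```

Emit:
play_rows(series=[0,0,0,0,0,0,0,0,0,0,0,0,0,0,0,0,0,0,0,0])

```text
time_s: 7.48
tcp_pos: [0.3906, -0.3615, 0.0227]
eef_rot: [-24.4, 90.0, 166.4]
contact_force: [-3.3, -1.3, 1.5]
gripper_width: 0.0196
```

Run:
```python
from h import *
from plant import *
s=get_state();print(s["tcp_pos"],tcpR(s),s["contact_force"],s["moment"],s["gripper_width"])
```

```text
[ 0.39055739 -0.36154092  0.02274916] [[-5.91240973e-04  1.86884065e-01 -9.82381798e-01]
 [ 1.42990902e-04 -9.82381944e-01 -1.86884179e-01]
 [-9.99999815e-01 -2.50965243e-04  5.54101736e-04]] [-3.3492773  -1.31571684  1.48531626] [-0.14315199  1.08136798  0.1507784 ] 0.019587229806484897
```

Gripped: the opening is 19.6 mm against a 20 mm head. I'll raise the squeeze so the axle can't droop, then lift straight out.

Emit:
play_rows(series=[0,0,0,0,0,0,0,0,-0.005,0,0,0,-0.01,0,0,0,-0.02,0,0,0], squeeze=50)

```text
time_s: 7.9
tcp_pos: [0.3901, -0.3608, 0.0568]
eef_rot: [-45.6, 89.8, 145.1]
contact_force: [0.5, 0.4, -1.9]
gripper_width: 0.0192
```

Emit:
play_rows(series=[-0.03,0,0,0,-0.03,0,0,0,-0.02,0,0,0,-0.01,0,0,0,0,0,0,0])

```text
time_s: 8.32
tcp_pos: [0.3927, -0.3622, 0.1507]
eef_rot: [145.6, 89.7, -23.6]
contact_force: [-0.1, 0.3, -2.5]
gripper_width: 0.0196
```

Emit:
play_rows(series=[0,0,0,0.08,0,0,0,0.08,0,0,0,0.08,0,0,0,0.08,0,0,0,0.08])

```text
time_s: 8.73
tcp_pos: [0.3902, -0.3609, 0.1459]
eef_rot: [-24.9, 89.8, 142.7]
contact_force: [0.4, 0.3, -2.5]
gripper_width: 0.0192
```

Emit:
play_rows(series=[0,0,0,0.08,0,0,0,0.08,0,0,0,0.08,0,0,0,0.08,0,0,0,0.08])

```text
time_s: 9.15
tcp_pos: [0.3902, -0.3609, 0.1459]
eef_rot: [-0.4, 89.8, 144.3]
contact_force: [0.3, -1.0, -2.9]
gripper_width: 0.0191
```

Run:
```python
from h import *
from plant import *
s=get_state();print(s["tcp_pos"],tcpR(s),s["contact_force"],s["moment"],s["gripper_width"])
for n in ("wrist","side","top"):
    c=capture(n); cv2.imwrite(f"pics/{n}2.png",c["img"]); np.save(f"{n}2.npy",c,allow_pickle=True)
```

```text
[ 0.39019303 -0.36091338  0.14588714] [[-2.22222819e-03 -5.78004898e-01 -8.16030268e-01]
 [ 1.59703398e-03 -8.16033294e-01  5.78002692e-01]
 [-9.99996256e-01 -1.87741878e-05  2.73650565e-03]] [ 0.30728256 -1.02755771 -2.93545793] [ 0.03489854 -0.07217496 -0.06511867] 0.019129159636027022
```

View pics/wrist2.png

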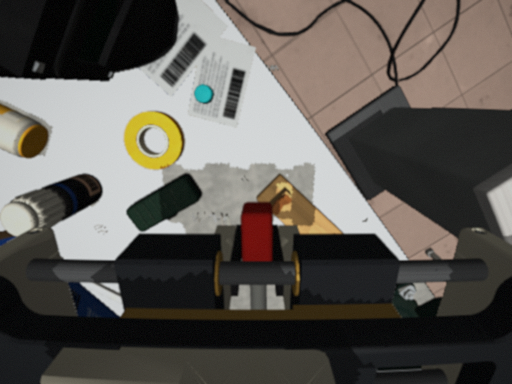

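View pics/side2.png

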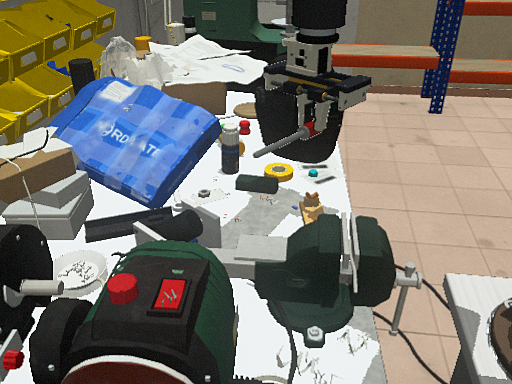

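View pics/top2.png

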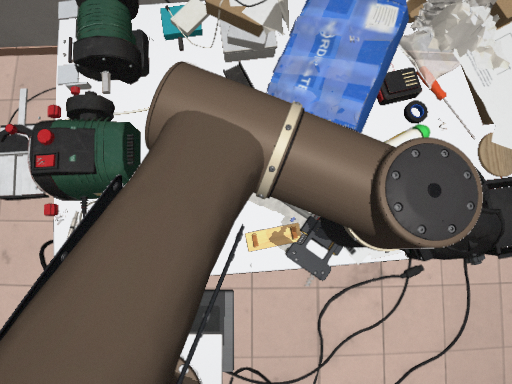

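The axle is held level in the gripper, seen in the side view from about (255,155) to (310,130), and the rest is empty. The wrist camera can see the frame only from above it, so I'll fly over it and measure it more closely.

Emit:
play_rows(series=[-0.0208,-0.02,-0.0028,0,-0.0208,-0.03,-0.0028,0,-0.0208,-0.03,-0.0028,0,-0.0208,-0.03,-0.0028,0,-0.0208,-0.03,-0.0028,0])

```text
time_s: 9.72
tcp_pos: [0.4831, -0.2537, 0.2521]
eef_rot: [5.7, 89.9, 150.8]
contact_force: [0.5, 0.0, -2.5]
gripper_width: 0.0195
```

Emit:
play_rows(series=[0,-0.035,-0.0028,0,0,-0.035,-0.0028,0,0,-0.035,-0.0028,0,0,-0.035,-0.0028,0,0,-0.023,-0.0028,0])

```text
time_s: 10.13
tcp_pos: [0.5893, -0.127, 0.2506]
eef_rot: [5.4, 89.9, 150.5]
contact_force: [0.6, -0.3, -1.5]
gripper_width: 0.0193
```

Emit:
play_rows(series=[0,0,0,0,0,0,0,0,0,0,0,0,0,0,0,0,0,0,0,0])

```text
time_s: 10.55
tcp_pos: [0.5874, -0.1304, 0.2518]
eef_rot: [-21.7, 90.0, 123.2]
contact_force: [-0.7, 0.1, -2.4]
gripper_width: 0.0189
```

Run:
```python
from h import *
from plant import *
s=get_state();print(s["tcp_pos"],tcpR(s),s["contact_force"],s["moment"])
c=capture("wrist"); cv2.imwrite(f"pics/w3.png",c["img"]); np.save(f"w3.npy",c,allow_pickle=True);print(c["world_from_camera"])
cv2.imwrite("pics/w3z.png",cv2.resize(c["img"][0:240,150:400],None,fx=2.4*4/3,fy=2.4,interpolation=cv2.INTER_CUBIC) if 0 else cv2.resize(c["img"][0:240,120:420],None,fx=2.5,fy=2.5,interpolation=cv2.INTER_CUBIC))
```

```text
[ 0.58738917 -0.13038641  0.2517789 ] [[-2.80925918e-05 -5.74797048e-01 -8.18296005e-01]
 [ 4.29419988e-05 -8.18296006e-01  5.74797047e-01]
 [-9.99999999e-01 -1.89917273e-05  4.76709898e-05]] [-0.66990452  0.0644266  -2.39622629] [ 0.04201181 -0.03801528 -0.01030711]
[[-0.81849176  0.54766142  0.17360362  0.54066067]
 [ 0.57451722  0.77965013  0.24914985 -0.19909958]
 [ 0.00109968  0.30366536 -0.95277812  0.43084777]
 [ 0.          0.          0.          1.        ]]
```

View pics/w3z.png

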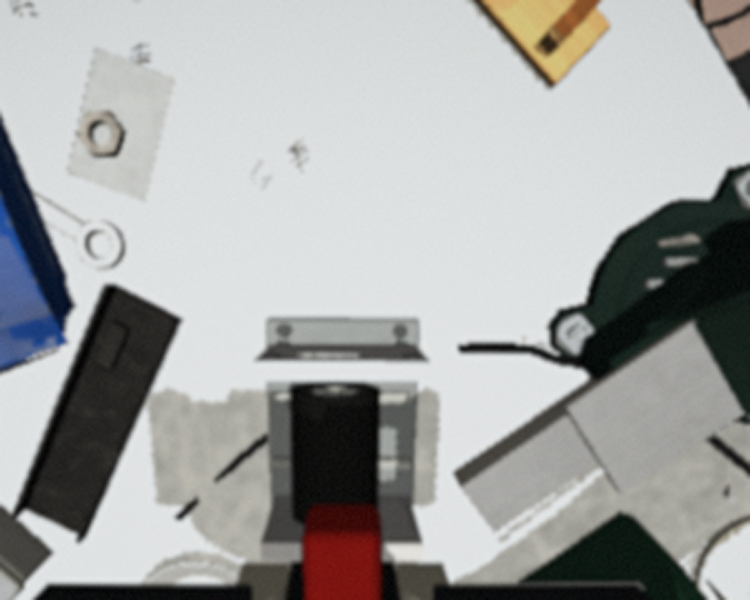

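The frame is square to the view. The base's front edge runs at zoom row 318 from column 266 to 418, the slot at row 354 from 300 to 358, and the bore is at about (335,390). I'll zoom in for accurate edges.

Run:
```python
from h import *
c=np.load("w3.npy",allow_pickle=True).item();a=c["img"]
# crop px x 215..300,y 120..220
cv2.imwrite("pics/w3zz.png",cv2.resize(a[122:197,215:301],None,fx=9,fy=8,interpolation=cv2.INTER_CUBIC))
g=a.astype(int).sum(2)//3
for v in (128,131,135,139,141,142,143,155,160,165): print(v,list(g[v,220:295]))
```

```text
128 [np.int64(225), np.int64(226), np.int64(226), np.int64(225), np.int64(227), np.int64(218), np.int64(190), np.int64(160), np.int64(147), np.int64(147), np.int64(146), np.int64(143), np.int64(139), np.int64(137), np.int64(138), np.int64(143), np.int64(147), np.int64(149), np.int64(148), np.int64(148), np.int64(149), np.int64(146), np.int64(147), np.int64(148), np.int64(146), np.int64(148), np.int64(147), np.int64(146), np.int64(147), np.int64(147), np.int64(144), np.int64(148), np.int64(146), np.int64(146), np.int64(146), np.int64(147), np.int64(146), np.int64(145), np.int64(145), np.int64(147), np.int64(150), np.int64(152), np.int64(152), np.int64(153), np.int64(150), np.int64(151), np.int64(150), np.int64(151), np.int64(150), np.int64(149), np.int64(151), np.int64(150), np.int64(152), np.int64(151), np.int64(150), np.int64(152), np.int64(151), np.int64(151), np.int64(148), np.int64(145), np.int64(147), np.int64(147), np.int64(149), np.int64(150), np.int64(148), np.int64(148), np.int64(153), np.int64(181), np.int64(214), np.int64(226), np.int64(226), np.int64(225), np.int64(225), 
[... 9209 characters left out ...]
4(23), np.int64(24), np.int64(22), np.int64(21), np.int64(18), np.int64(15), np.int64(15), np.int64(15), np.int64(11), np.int64(16), np.int64(14), np.int64(11), np.int64(11), np.int64(13), np.int64(16), np.int64(13), np.int64(13), np.int64(15), np.int64(11), np.int64(14), np.int64(14), np.int64(12), np.int64(12), np.int64(11), np.int64(9), np.int64(12), np.int64(37), np.int64(72), np.int64(89), np.int64(89), np.int64(88), np.int64(86), np.int64(87), np.int64(88), np.int64(85), np.int64(86), np.int64(88), np.int64(86), np.int64(87), np.int64(85), np.int64(89), np.int64(115), np.int64(150), np.int64(160), np.int64(163), np.int64(161), np.int64(163), np.int64(163), np.int64(162), np.int64(170)]
```

View pics/w3zz.png

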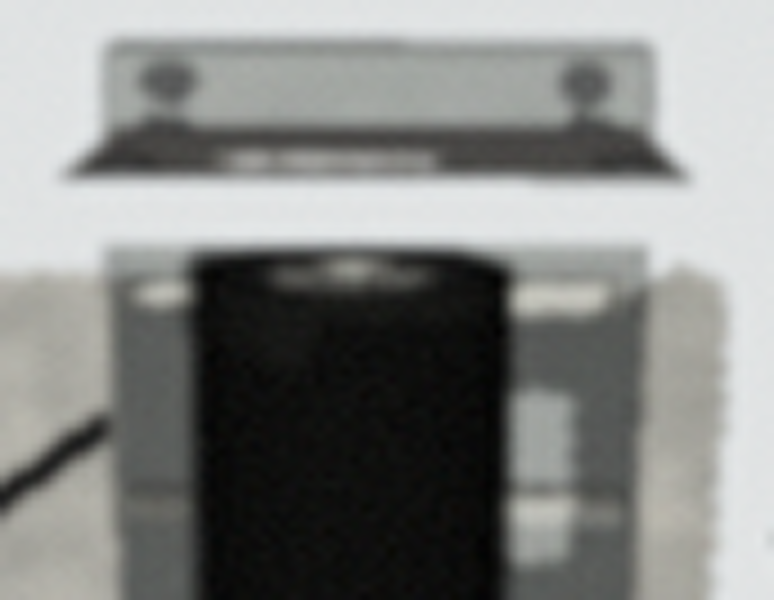

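Run:
```python
from h import *
from plant import *
c=np.load("w3.npy",allow_pickle=True).item()
e=lambda u,v,z:onz(c,(u,v),z)[:2]
A=e(225.7,131,.012);B=e(287.55,131,.012);C=e(226.8,165,.012);D=e(286.35,165,.012)
print("width",np.linalg.norm(A-B),np.linalg.norm(C-D))
m1=(A+B)/2;m2=(C+D)/2;d=m2-m1;print("mid",m1,m2,"yaw mids",np.degrees(np.arctan2(d[1],d[0])), "yaw x", np.degrees(np.arctan2(*(A-B)[::-1]))+90)
# front edge fit: row transition per column
g=c["img"].astype(float).mean(2)
P=[]
for u in range(230,284):
    col=g[120:132,u]; h=(col[:3].mean()+155)/2
    i=np.argmax(col<h); v=120+i-1+(col[i-1]-h)/(col[i-1]-col[i]); P.append(e(u,v,.012))
P=np.array(P);vx,vy,x0,y0=cv2.fitLine(P.astype(np.float32),2,0,.01,.01).ravel();fy=np.degrees(np.arctan2(-vx,vy)) ;print("front edge yaw",np.degrees(np.arctan2(vy,vx)))
yaw=np.radians(54.6)
for yaw in np.radians([54.3,54.9,55.5]):
    X=np.array([np.sin(yaw),-np.cos(yaw)]);Y=np.array([np.cos(yaw),np.sin(yaw)])
    cx=np.mean([A@X,B@X,C@X,D@X]); fyv=(np.array([x0,y0])@Y)
    sl=e(239.5,142,.07);sr=e(263.15,142,.07)
    rl=e(235.5,160,.07);rr=e(271.2,160,.07)
    print(np.degrees(yaw),"cx",cx,"front y",fyv,"frame centre y from front",fyv+.07,"slot L/R x rel",sl@X-cx,sr@X-cx,"slot y rel centre",sl@Y-fyv-.07,"roller",rl@X-cx,rr@X-cx,(rl+rr)/2@X-cx)
    o=X*cx+Y*(fyv+.07);print("centre",o,"slot",o-Y*.055)
# top camera again
t=np.load("top2.npy",allow_pickle=True).item()
T=dict(t);img=cv2.imread("pics/top0.png")
f=lambda u,v:(160+(u+.5)/6.6-.5,95+(v+.5)/6.6-.5)
s=get_state();print(s["tcp_pos"],np.degrees(np.arctan2(tcpR(s)[1,2],tcpR(s)[0,2])))
```

```text
width 0.09603585389757598 0.09592722808253668
mid [ 0.56090143 -0.16952115] [ 0.5918932  -0.12551144] yaw mids 54.84668251557694 yaw x 54.92861829993055
front edge yaw -35.56479
54.3 cx 0.5541645992288668 front y 0.1825799331439993 frame centre y from front 0.2525799331439993 slot L/R x rel 0.02337449042775941 -0.008610224277575962 slot y rel centre -0.05296733312034388 roller 0.029080892260995417 -0.020162663740162734 0.00445911426041623
centre [ 0.59741874 -0.11826188] slot [ 0.56532398 -0.16292647]
54.9 cx 0.5564019420399039 front y 0.17676129043930547 frame centre y from front 0.24676129043930548 slot L/R x rel 0.02319578083632523 -0.00879070605527299 slot y rel centre -0.05320749996673846 roller 0.029160945397636806 -0.02008542518999823 0.004537760103819233
centre [ 0.59710913 -0.11804636] slot [ 0.56548384 -0.16304459]
55.5 cx 0.5585782691079163 front y 0.1709232638671963 frame centre y from front 0.2409232638671963 slot L/R x rel 0.02301452756612954 -0.008970223832988844 slot y rel centre -0.05344950829999595 roller 0.029237800708001305 -0.020005984046619574 0.00461590833069081
centre [ 0.59679942 -0.11783104] slot [ 0.56564708 -0.16315798]
[ 0.58743355 -0.13043121  0.25189866] 144.90136353452823
```

Frame measured closely:

| Quantity | Value |
|---|---|
| Base width | 96.0 mm (given 96 mm) |
| Slot span | 32.0 mm (given 32 mm) |
| Frame yaw | 54.8° (tool at 54.9°) |
| Slot position | about (0.5648, -0.1626) |
| Roller offset | about +5.2 mm in x |

I'll back off, go to x = +5.2 mm, and descend to the slot's height.

Emit:
play_rows(series=[0,0.02,-0.001,0,0,0.03,-0.001,0,0,0.03,-0.001,0,0,0.03,-0.001,0,0,0.03,-0.0012,0])

```text
time_s: 11.02
tcp_pos: [0.5105, -0.2486, 0.2521]
eef_rot: [-154.2, 90.0, -9.3]
contact_force: [1.0, 0.3, -1.7]
gripper_width: 0.0194
```

Emit:
play_rows(series=[0,0.03,0,0,0,0.03,0,0,0.01,0.022,0,0,0.02,0,0,0,0.03,0,0,0])

```text
time_s: 11.43
tcp_pos: [0.4649, -0.3168, 0.1942]
eef_rot: [-167.7, 89.6, -22.9]
contact_force: [1.2, -0.2, -2.5]
gripper_width: 0.0191
```

Emit:
play_rows(series=[0.03,0,0,0,0.03,0,0,0,0.03,0,0,0,0.03,0,0,0,0.015,0,0,0])

```text
time_s: 11.85
tcp_pos: [0.4623, -0.3141, 0.0537]
eef_rot: [9.7, 89.8, 154.6]
contact_force: [0.0, -0.1, -2.5]
gripper_width: 0.0191
```

Emit:
play_rows(series=[0.006,0,0,0,0,0,0,0,0,0,0,0,0,0,0,0,0,0,0,0])

```text
time_s: 12.27
tcp_pos: [0.4657, -0.3148, 0.0524]
eef_rot: [-163.2, 89.8, -18.3]
contact_force: [0.0, -0.2, -3.0]
gripper_width: 0.0194
```

```bash
cat > st.py <<'E'
from h import *
from plant import *
s=get_state();R=tcpR(s);yaw=np.radians(54.9);X=np.array([np.sin(yaw),-np.cos(yaw)]);Y=np.array([np.cos(yaw),np.sin(yaw)])
p=s["tcp_pos"];f=s["contact_force"];m=s["moment"]
print("t",s["time_s"],"tip y %.1f x %.1f z %.1f mm"%((p[:2]@Y+.163-.1918)*1e3,(p[:2]@X-.5556)*1e3,(p[2]+.0192-.07)*1e3),"yaw %.2f"%(np.degrees(np.arctan2(R[1,2],R[0,2]))-90),"tilt",(R[2,1:]*57.3).round(2),"F x %.1f y %.1f z %.1f"%(f[:2]@X,f[:2]@Y,f[2]),"M x %.2f y %.2f z %.2f"%(m[:2]@X,m[:2]@Y,m[2]),"w",s["gripper_width"].round(4))
E
python3 st.py
python3 - <<'E'
from h import *
from plant import *
for n in ("top","side"):
    c=capture(n); cv2.imwrite(f"pics/{n}4.png",c["img"]);np.save(f"{n}4.npy",c,allow_pickle=True)
    print(n,proj(c,(.5648,-.1626,.07)))
E
```

```text
top [223.56769481 150.53190096]
side [203.52493334 218.00559722]Traceback (most recent call last):
  File "st.py", line 5, in <module>
    print("t",s["time_s"],"tip y %.1f x %.1f z %.1f mm"%((p[:2]@Y+.163-.1918)*1e3,(p[:2]@X-.5556)*1e3,(p[2]+.0192-.07)*1e3),"yaw %.2f"%(np.degrees(np.arctan2(R[1,2],R[0,2]))-90),"tilt",(R[2,1:]*57.3).round(2),"F x %.1f y %.1f z %.1f"%(f[:2]@X,f[:2]@Y,f[2]),"M x %.2f y %.2f z %.2f"%(m[:2]@X,m[:2]@Y,m[2]),"w",s["gripper_width"].round(4))
                                                                                                                                                                                                                                                                                                                     ^^^^^^^^^^^^^^^^^^^^^^^^
AttributeError: 'float' object has no attribute 'round'
```

View pics/top4.png

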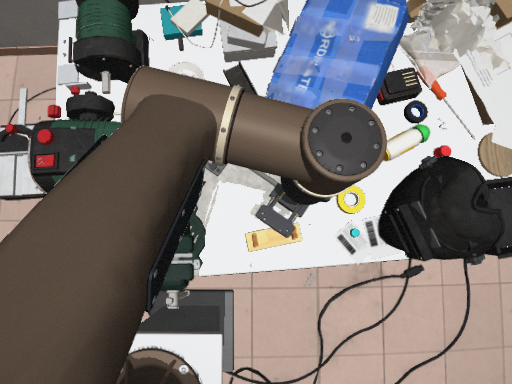

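View pics/side4.png

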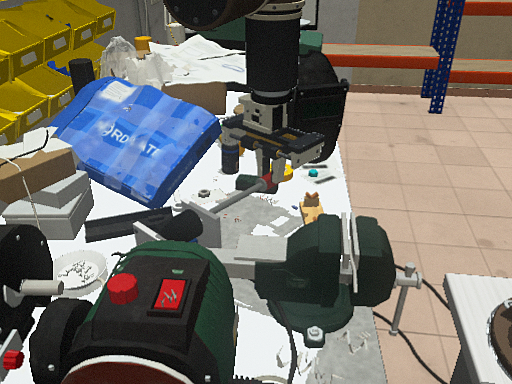

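```bash
sed -i 's/s\["gripper_width"\].round(4)/round(s["gripper_width"],4)/' st.py; python3 st.py
python3 - <<'E'
from h import *
c=np.load("side4.npy",allow_pickle=True).item();a=c["img"]
z=cv2.resize(a[165:250,170:300],None,fx=6,fy=6,interpolation=cv2.INTER_CUBIC);cv2.imwrite("pics/s4z.png",z)
yaw=np.radians(54.9);X=np.array([np.sin(yaw),-np.cos(yaw),0]);Y=np.array([np.cos(yaw),np.sin(yaw),0])
p=lambda x,y,z:X*(.5556+x)+Y*(.1918+y)+np.array([0,0,z])
for n,q in dict(tip=p(.005,-.02,.07),sh=p(.005,-.155,.07),platetopL=p(.045,.005,.094),platetopR=p(-.045,.005,.094)).items():
    uv=proj(c,q);print(n,uv,"zoom",(uv-[170,165])*6)
E
```

```text
t 12.3667 tip y -18.6 x 6.0 z 1.2 mm yaw 54.94 tilt [-0.04 -0.12] F x -0.3 y -0.4 z -1.8 M x 0.07 y -0.01 z 0.00 w 0.0193
tip [210.10355099 212.39974534] zoom [240.62130592 284.39847206]
sh [261.50795938 184.91900846] zoom [549.04775627 119.51405073]
platetopL [183.57285373 198.28618928] zoom [ 81.43712238 199.7171357 ]
platetopR [218.41115854 217.25370293] zoom [290.46695123 313.52221758]
```

View pics/s4z.png

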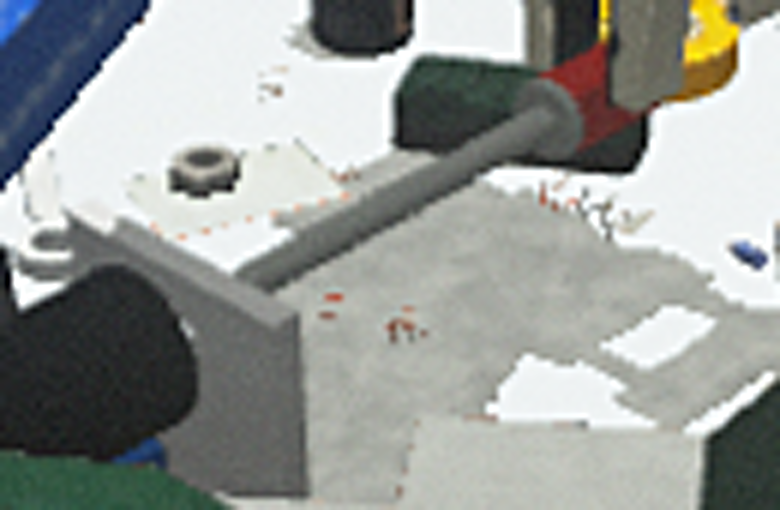

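Emit:
play_rows(series=[0,0,0,0,0,0,0,0,0,0,0,0,0,0,0,0,0,0,0,0])

```text
time_s: 12.78
tcp_pos: [0.4647, -0.3143, 0.0508]
eef_rot: [29.7, 90.0, 174.7]
contact_force: [0.4, -0.7, -2.5]
gripper_width: 0.0192
```

```bash
python3 st.py
```

```text
t 12.7833 tip y -18.8 x 5.3 z -0.0 mm yaw 54.94 tilt [0. 0.] F x 0.7 y -0.4 z -2.5 M x 0.10 y -0.06 z 0.05 w 0.0192
```

Settled: x +5.3 mm, z 0.0 mm, yaw 54.94°, tip 18.8 mm before the slot. Now I approach and enter it slowly.

Emit:
play_rows(series=[0,-0.005,0,0,0,-0.005,0,0,0,-0.004,0,0,0,-0.003,0,0,0,-0.002,0,0])

```text
time_s: 13.2
tcp_pos: [0.476, -0.2983, 0.0508]
eef_rot: [-157.0, 90.0, -12.1]
contact_force: [-0.5, -0.3, -2.2]
gripper_width: 0.0194
```

Emit:
play_rows(series=[0,-0.0015,0,0,0,-0.0015,0,0,0,-0.0015,0,0,0,-0.0015,0,0,0,-0.0015,0,0])

```text
time_s: 13.62
tcp_pos: [0.4799, -0.2926, 0.0507]
eef_rot: [36.3, 90.0, -178.8]
contact_force: [0.0, 0.5, -3.0]
gripper_width: 0.0194
```

```bash
python3 st.py
```

```text
t 13.6167 tip y 7.7 x 5.3 z -0.1 mm yaw 54.93 tilt [0. 0.] F x -0.2 y 0.4 z -3.0 M x 0.00 y -0.05 z -0.04 w 0.0194
```

Emit:
play_rows(series=[0,-0.0015,0,0,0,-0.0015,0,0,0,-0.0015,0,0,0,-0.0015,0,0,0,-0.0015,0,0])

```text
time_s: 14.03
tcp_pos: [0.4843, -0.2864, 0.0508]
eef_rot: [12.9, 90.0, 157.8]
contact_force: [-0.3, -0.3, -2.3]
gripper_width: 0.0192
```

Emit:
play_rows(series=[0,-0.001,0,0,0,-0.001,0,0,0,-0.001,0,0,0,-0.001,0,0,0,0,0,0])

```text
time_s: 14.45
tcp_pos: [0.4866, -0.2831, 0.0508]
eef_rot: [-147.2, 90.0, -2.3]
contact_force: [-0.3, 0.2, -0.9]
gripper_width: 0.0198
```

```bash
python3 st.py
```

```text
t 14.45 tip y 19.3 x 5.3 z -0.0 mm yaw 54.94 tilt [-0. -0.] F x -0.3 y -0.1 z -0.9 M x 0.05 y -0.04 z -0.01 w 0.0198
```

Emit:
play_rows(series=[0,-0.001,0,0,0,-0.001,0,0,0,-0.001,0,0,0,-0.001,0,0,0,0,0,0])

```text
time_s: 14.87
tcp_pos: [0.489, -0.2799, 0.0508]
eef_rot: [-156.8, 90.0, -11.9]
contact_force: [-0.6, -0.2, -2.1]
gripper_width: 0.0196
```

```bash
python3 st.py
```

```text
t 14.8667 tip y 23.4 x 5.4 z 0.0 mm yaw 54.94 tilt [-0.   -0.01] F x -0.4 y -0.5 z -2.1 M x 0.06 y -0.14 z -0.06 w 0.0196
```

Emit:
play_rows(series=[0,-0.0015,0,0,0,-0.0015,0,0,0,-0.0015,0,0,0,-0.0015,0,0,0,0,0,0])

```text
time_s: 15.28
tcp_pos: [0.4925, -0.2749, 0.0508]
eef_rot: [-151.8, 90.0, -6.9]
contact_force: [-0.0, -0.4, -2.7]
gripper_width: 0.0196
```

```bash
python3 st.py;python3 - <<'E'
from h import *
from plant import *
c=capture("side");cv2.imwrite("pics/s5z.png",cv2.resize(c["img"][165:250,150:280],None,fx=6,fy=6,interpolation=cv2.INTER_CUBIC))
E
```

```text
t 15.2833 tip y 29.5 x 5.4 z -0.0 mm yaw 54.95 tilt [-0.   -0.01] F x 0.2 y -0.4 z -2.7 M x 0.16 y -0.18 z -0.07 w 0.0196
```

View pics/s5z.png

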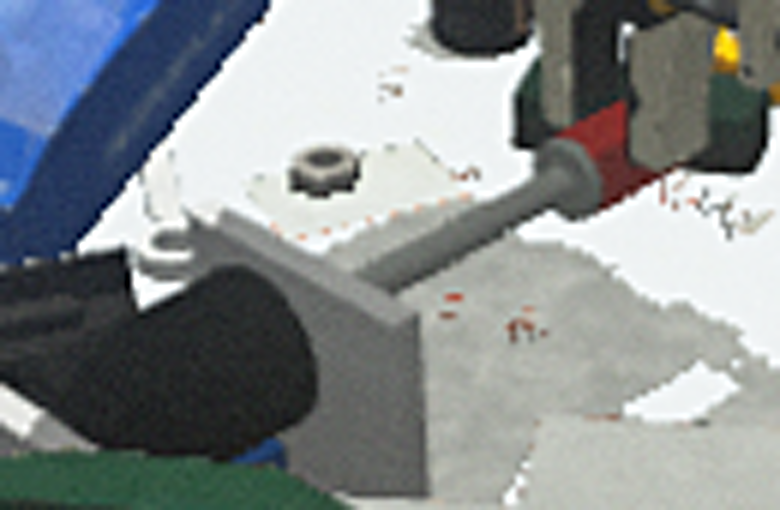

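The nose is through the slot and into the bore, with no axial force. I'll keep feeding it through the roller.

Emit:
play_rows(series=[0,-0.003,0,0,0,-0.003,0,0,0,-0.003,0,0,0,-0.003,0,0,0,-0.003,0,0])

```text
time_s: 15.75
tcp_pos: [0.501, -0.2625, 0.0507]
eef_rot: [40.7, 90.0, -174.3]
contact_force: [0.3, -0.8, -2.5]
gripper_width: 0.0193
```

```bash
python3 st.py
```

```text
t 15.75 tip y 44.5 x 5.3 z -0.1 mm yaw 54.94 tilt [0. 0.] F x 0.7 y -0.5 z -2.5 M x -0.08 y -0.19 z -0.11 w 0.0193
```

Emit:
play_rows(series=[0,-0.003,0,0,0,-0.003,0,0,0,-0.003,0,0,0,-0.003,0,0,0,-0.003,0,0])

```text
time_s: 16.17
tcp_pos: [0.5096, -0.2502, 0.0508]
eef_rot: [18.7, 90.0, 163.7]
contact_force: [0.4, 0.1, -3.1]
gripper_width: 0.0189
```

```bash
python3 st.py
```

```text
t 16.1667 tip y 59.5 x 5.2 z -0.0 mm yaw 54.94 tilt [0. 0.] F x 0.2 y 0.3 z -3.1 M x -0.05 y -0.13 z -0.04 w 0.0189
```

Emit:
play_rows(series=[0,-0.003,0,0,0,-0.003,0,0,0,-0.003,0,0,0,-0.003,0,0,0,-0.003,0,0])

```text
time_s: 16.58
tcp_pos: [0.5182, -0.238, 0.0508]
eef_rot: [2.7, 90.0, 147.7]
contact_force: [-0.1, -0.0, -2.2]
gripper_width: 0.0192
```

```bash
python3 st.py
```

```text
t 16.5833 tip y 74.5 x 5.2 z -0.0 mm yaw 54.94 tilt [0. 0.] F x -0.1 y -0.1 z -2.2 M x 0.07 y -0.00 z -0.03 w 0.0192
```

Now into the far bearing at 84–92 mm, in small steps.

Emit:
play_rows(series=[0,-0.002,0,0,0,-0.0015,0,0,0,-0.0015,0,0,0,-0.0015,0,0,0,-0.001,0,0])

```text
time_s: 17.0
tcp_pos: [0.5225, -0.232, 0.0508]
eef_rot: [64.7, 90.0, -150.3]
contact_force: [-0.8, 0.2, -2.2]
gripper_width: 0.0194
```

```bash
python3 st.py
```

```text
t 17.0 tip y 81.8 x 5.3 z -0.0 mm yaw 54.93 tilt [0. 0.] F x -0.8 y -0.3 z -2.2 M x 0.02 y 0.02 z -0.00 w 0.0194
```

Emit:
play_rows(series=[0,-0.001,0,0,0,-0.001,0,0,0,-0.001,0,0,0,-0.001,0,0,0,-0.001,0,0])

```text
time_s: 17.42
tcp_pos: [0.5253, -0.2279, 0.0507]
eef_rot: [28.2, 90.0, 173.2]
contact_force: [-0.0, 0.7, -2.7]
gripper_width: 0.0194
```

```bash
python3 st.py
```

```text
t 17.4167 tip y 86.7 x 5.2 z -0.1 mm yaw 54.93 tilt [0. 0.] F x -0.4 y 0.6 z -2.7 M x 0.07 y -0.09 z 0.00 w 0.0194
```

Emit:
play_rows(series=[0,-0.001,0,0,0,-0.001,0,0,0,-0.001,0,0,0,-0.001,0,0,0,-0.001,0,0])

```text
time_s: 17.83
tcp_pos: [0.5283, -0.2239, 0.0508]
eef_rot: [-165.4, 90.0, -20.5]
contact_force: [0.7, -0.1, -2.8]
gripper_width: 0.0193
```

```bash
python3 st.py
```

```text
t 17.8333 tip y 91.8 x 5.4 z 0.0 mm yaw 54.93 tilt [-0.   -0.01] F x 0.6 y 0.3 z -2.8 M x -0.17 y -0.28 z -0.09 w 0.0193
```

Emit:
play_rows(series=[0,-0.001,0,0,0,-0.001,0,0,0,0,0,0,0,0,0,0,0,0,0,0])

```text
time_s: 18.25
tcp_pos: [0.5295, -0.2222, 0.0508]
eef_rot: [-135.5, 90.0, 9.5]
contact_force: [1.3, -0.2, -2.1]
gripper_width: 0.0195
```

```bash
python3 st.py
```

```text
t 18.25 tip y 93.9 x 5.4 z 0.0 mm yaw 54.94 tilt [-0.01 -0.02] F x 1.2 y 0.6 z -2.1 M x 0.23 y -0.24 z -0.12 w 0.0195
```

The tip is at 93.9 mm, through both bearings. Now I slide the roller 5.3 mm towards −x, which is tool +z.

Emit:
play_rows(series=[0,0,0.0007,0,0,0,0.0007,0,0,0,0.0007,0,0,0,0.0007,0,0,0,0.0007,0])

```text
time_s: 18.67
tcp_pos: [0.5269, -0.2204, 0.051]
eef_rot: [-156.7, 89.9, -11.8]
contact_force: [2.9, -2.6, -3.5]
gripper_width: 0.0192
```

```bash
python3 st.py
```

```text
t 18.6667 tip y 93.8 x 2.2 z 0.2 mm yaw 54.92 tilt [-0.02 -0.05] F x 3.9 y -0.5 z -3.5 M x 0.06 y -1.21 z -0.53 w 0.0192
```

Emit:
play_rows(series=[0,0,0.0007,0,0,0,0.0006,0,0,0,0.0005,0,0,0,0,0,0,0,0,0])

```text
time_s: 19.08
tcp_pos: [0.5251, -0.2191, 0.0508]
eef_rot: [-137.8, 90.0, 7.1]
contact_force: [2.4, -1.0, -2.5]
gripper_width: 0.019
```

```bash
python3 st.py
```

```text
t 19.0833 tip y 93.8 x -0.0 z 0.0 mm yaw 54.94 tilt [-0.01 -0.01] F x 2.6 y 0.5 z -2.5 M x 0.33 y -1.10 z -0.46 w 0.019
```

The roller slid with about 3 N. Now I feed gently towards the far hole, whose inner face is at 100 mm.

Emit:
play_rows(series=[0,-0.001,0,0,0,-0.001,0,0,0,-0.001,0,0,0,-0.001,0,0,0,-0.001,0,0])

```text
time_s: 19.5
tcp_pos: [0.5277, -0.2151, 0.0507]
eef_rot: [39.6, 90.0, -175.4]
contact_force: [1.8, -2.8, -2.5]
gripper_width: 0.0195
```

```bash
python3 st.py
```

```text
t 19.5 tip y 98.6 x -0.2 z -0.1 mm yaw 54.93 tilt [0.01 0.02] F x 3.1 y -1.3 z -2.5 M x -0.76 y -1.10 z -0.46 w 0.0195
```

Emit:
play_rows(series=[0,-0.001,0,0,0,-0.001,0,0,0,-0.0005,0,0,0,0,0,0,0,0,0,0])

```text
time_s: 19.92
tcp_pos: [0.5294, -0.213, 0.0508]
eef_rot: [-121.3, 90.0, 23.6]
contact_force: [1.4, -2.4, -2.7]
gripper_width: 0.0193
```

```bash
python3 st.py
```

```text
t 19.9167 tip y 101.4 x -0.0 z -0.0 mm yaw 54.94 tilt [-0.01 -0.01] F x 2.5 y -1.2 z -2.7 M x -0.35 y -1.06 z -0.42 w 0.0193
```

Emit:
play_rows(series=[0,-0.0007,0,0,0,-0.0007,0,0,0,-0.0007,0,0,0,0,0,0,0,0,0,0])

```text
time_s: 20.33
tcp_pos: [0.5306, -0.2113, 0.0508]
eef_rot: [-117.0, 90.0, 28.0]
contact_force: [1.8, -3.5, -2.7]
gripper_width: 0.0193
```

```bash
python3 st.py
```

```text
t 20.3333 tip y 103.4 x -0.0 z -0.0 mm yaw 54.94 tilt [-0.01 -0.  ] F x 3.5 y -1.8 z -2.7 M x -0.47 y -1.09 z -0.40 w 0.0193
```

Emit:
play_rows(series=[0,-0.0007,0,0,0,-0.0007,0,0,0,-0.0007,0,0,0,0,0,0,0,0,0,0])

```text
time_s: 20.75
tcp_pos: [0.5318, -0.2095, 0.0508]
eef_rot: [-114.5, 90.0, 30.5]
contact_force: [2.0, -2.5, -1.4]
gripper_width: 0.0193
```

```bash
python3 st.py
```

```text
t 20.75 tip y 105.5 x -0.0 z -0.0 mm yaw 54.94 tilt [-0.01 -0.  ] F x 3.0 y -0.9 z -1.4 M x -0.43 y -1.08 z -0.35 w 0.0193
```

Emit:
play_rows(series=[0,-0.001,0,0,0,-0.001,0,0,0,-0.001,0,0,0,-0.001,0,0,0,-0.001,0,0])

```text
time_s: 21.17
tcp_pos: [0.5346, -0.2055, 0.0508]
eef_rot: [107.8, 90.0, -107.3]
contact_force: [1.1, -3.3, -2.5]
gripper_width: 0.0192
```

```bash
python3 st.py
```

```text
t 21.1667 tip y 110.5 x -0.1 z -0.0 mm yaw 54.94 tilt [ 0. -0.] F x 2.8 y -2.0 z -2.5 M x -0.70 y -1.13 z -0.41 w 0.0192
```

Emit:
play_rows(series=[0,-0.001,0,0,0,-0.001,0,0,0,-0.001,0,0,0,-0.001,0,0,0,-0.001,0,0])

```text
time_s: 21.58
tcp_pos: [0.5375, -0.2014, 0.0508]
eef_rot: [95.7, 90.0, -119.3]
contact_force: [0.6, -3.5, -2.8]
gripper_width: 0.0195
```

```bash
python3 st.py
```

```text
t 21.5833 tip y 115.5 x -0.1 z -0.0 mm yaw 54.94 tilt [ 0. -0.] F x 2.5 y -2.5 z -2.8 M x -0.75 y -1.17 z -0.39 w 0.0195
```

The nose is through the far hole with low forces. I'll feed on to about 131 mm.

Emit:
play_rows(series=[0,-0.0016,0,0,0,-0.0016,0,0,0,-0.0016,0,0,0,-0.0016,0,0,0,-0.0016,0,0])

```text
time_s: 22.0
tcp_pos: [0.5421, -0.1948, 0.0508]
eef_rot: [138.2, 90.0, -76.9]
contact_force: [1.0, -2.2, -3.2]
gripper_width: 0.0198
```

```bash
python3 st.py
```

```text
t 22.0 tip y 123.6 x -0.1 z -0.0 mm yaw 54.94 tilt [ 0. -0.] F x 2.0 y -1.2 z -3.2 M x -0.78 y -1.15 z -0.38 w 0.0198
```

Emit:
play_rows(series=[0,-0.0014,0,0,0,-0.0014,0,0,0,-0.0014,0,0,0,-0.0014,0,0,0,-0.0014,0,0])

```text
time_s: 22.42
tcp_pos: [0.5461, -0.1891, 0.0508]
eef_rot: [-166.9, 90.0, -22.0]
contact_force: [0.9, -3.2, -2.7]
gripper_width: 0.0193
```

```bash
python3 st.py
python3 - <<'E'
from h import *
from plant import *
c=capture("side");cv2.imwrite("pics/s6z.png",cv2.resize(c["img"][165:265,90:240],None,fx=5.3,fy=5.3,interpolation=cv2.INTER_CUBIC))
E
```

```text
t 22.4167 tip y 130.5 x -0.0 z -0.0 mm yaw 54.94 tilt [-0. -0.] F x 2.6 y -2.1 z -2.7 M x -0.77 y -1.18 z -0.39 w 0.0193
```

View pics/s6z.png

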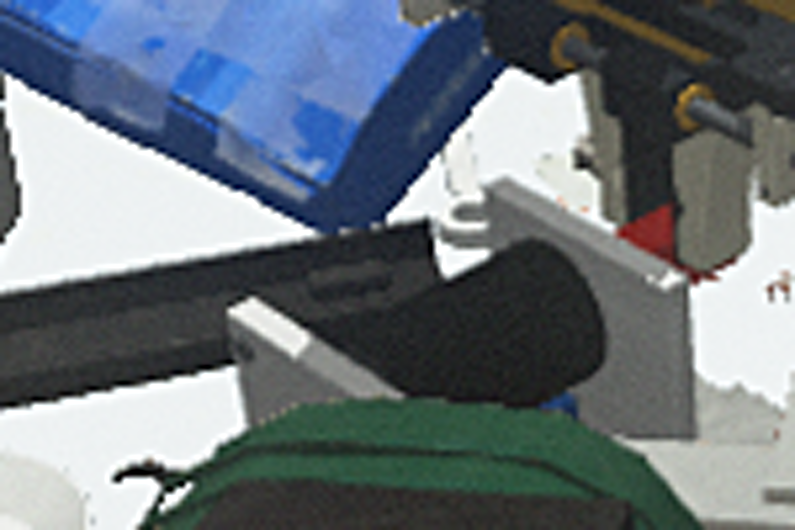

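The side view shows the head right behind the slotted plate. I'll push home slowly until there's a clear contact force.

Emit:
play_rows(series=[0,-0.0005,0,0,0,-0.0005,0,0,0,-0.0005,0,0,0,-0.0005,0,0,0,0,0,0])

```text
time_s: 22.88
tcp_pos: [0.5473, -0.1875, 0.0508]
eef_rot: [-137.7, 90.0, 7.2]
contact_force: [0.7, -4.5, -3.3]
gripper_width: 0.019
```

```bash
python3 st.py
```

```text
t 22.8833 tip y 132.5 x -0.0 z -0.0 mm yaw 54.93 tilt [-0. -0.] F x 3.2 y -3.2 z -3.3 M x -0.71 y -1.17 z -0.34 w 0.019
```

Emit:
play_rows(series=[0,-0.0004,0,0,0,-0.0004,0,0,0,-0.0004,0,0,0,0,0,0,0,0,0,0])

```text
time_s: 23.3
tcp_pos: [0.548, -0.1865, 0.0508]
eef_rot: [-132.2, 90.0, 12.7]
contact_force: [1.1, -4.0, -2.8]
gripper_width: 0.0192
```

```bash
python3 st.py
```

```text
t 23.3 tip y 133.7 x -0.0 z -0.0 mm yaw 54.94 tilt [-0.01 -0.01] F x 3.3 y -2.7 z -2.8 M x -0.73 y -1.30 z -0.36 w 0.0192
```

Emit:
play_rows(series=[0,-0.0004,0,0,0,-0.0004,0,0,0,0,0,0,0,0,0,0,0,0,0,0])

```text
time_s: 23.72
tcp_pos: [0.5484, -0.1859, 0.0508]
eef_rot: [-131.4, 90.0, 13.5]
contact_force: [1.9, -2.7, -3.4]
gripper_width: 0.0196
```

```bash
python3 st.py
```

```text
t 23.7167 tip y 134.5 x -0.0 z -0.0 mm yaw 54.94 tilt [-0. -0.] F x 3.1 y -1.1 z -3.4 M x -0.65 y -1.24 z -0.37 w 0.0196
```

Emit:
play_rows(series=[0,-0.0004,0,0,0,-0.0004,0,0,0,0,0,0,0,0,0,0,0,0,0,0])

```text
time_s: 24.13
tcp_pos: [0.5487, -0.1853, 0.0508]
eef_rot: [58.6, 90.0, -156.5]
contact_force: [0.7, -4.3, -2.0]
gripper_width: 0.0191
```

```bash
python3 st.py
```

```text
t 24.1333 tip y 135.1 x -0.1 z -0.0 mm yaw 54.93 tilt [0.01 0.01] F x 3.1 y -3.1 z -2.0 M x -1.24 y -1.34 z -0.39 w 0.0191
```

Emit:
play_rows(series=[0,-0.0004,0,0,0,-0.0004,0,0,0,0,0,0,0,0,0,0,0,0,0,0])

```text
time_s: 24.55
tcp_pos: [0.5487, -0.1853, 0.0508]
eef_rot: [70.2, 89.9, -144.9]
contact_force: [-0.0, -7.9, -1.7]
gripper_width: 0.0194
```

```bash
python3 st.py
```

```text
t 24.55 tip y 135.1 x -0.2 z -0.0 mm yaw 54.93 tilt [0.07 0.02] F x 4.5 y -6.5 z -1.7 M x -2.39 y -1.72 z -0.40 w 0.0194
```

Emit:
play_rows(series=[0,-0.0004,0,0,0,-0.0004,0,0,0,0,0,0,0,0,0,0,0,0,0,0])

```text
time_s: 24.97
tcp_pos: [0.5487, -0.1852, 0.0508]
eef_rot: [70.5, 89.9, -144.6]
contact_force: [-1.1, -11.0, -0.5]
gripper_width: 0.0195
```

```bash
python3 st.py
```

```text
t 24.9667 tip y 135.1 x -0.2 z -0.0 mm yaw 54.92 tilt [0.12 0.04] F x 5.4 y -9.6 z -0.5 M x -3.56 y -2.10 z -0.41 w 0.0195
```

The flange seated at a reading of 135.1 mm, where advance stopped and the axial force climbed to 9.6 N. I'll ease off the push, then release.

Emit:
play_rows(series=[0,0.0005,0,0,0,0.0005,0,0,0,0,0,0,0,0,0,0,0,0,0,0])

```text
time_s: 25.38
tcp_pos: [0.5487, -0.1853, 0.0508]
eef_rot: [70.8, 89.9, -144.2]
contact_force: [-0.1, -7.7, -1.9]
gripper_width: 0.0194
```

```bash
python3 st.py
```

```text
t 25.3833 tip y 135.1 x -0.1 z -0.0 mm yaw 54.93 tilt [0.05 0.02] F x 4.3 y -6.3 z -1.9 M x -2.14 y -1.60 z -0.38 w 0.0194
```

Emit:
play_rows(series=[0,0,0,0,0,0,0,0,0,0,0,0,0,0,0,0,0,0,0,0], jaw=55)

```text
time_s: 25.8
tcp_pos: [0.5492, -0.1844, 0.0508]
eef_rot: [-74.7, 90.0, 70.3]
contact_force: [-0.4, 0.0, 0.3]
gripper_width: 0.0458
```

Emit:
play_rows(series=[0,0,0,0,0,0,0,0,0,0,0,0,0,0,0,0,0,0,0,0])

```text
time_s: 26.22
tcp_pos: [0.5491, -0.1847, 0.0507]
eef_rot: [30.9, 90.0, 175.8]
contact_force: [0.1, -0.3, 0.9]
gripper_width: 0.0483
```

```bash
python3 st.py
python3 - <<'E'
from plant import *
import cv2
c=capture("wrist");cv2.imwrite("pics/w7.png",c["img"])
E
```

```text
t 26.2167 tip y 135.8 x -0.1 z -0.1 mm yaw 54.94 tilt [0. 0.] F x 0.2 y -0.2 z 0.9 M x 0.14 y -0.02 z -0.07 w 0.0483
```

View pics/w7.png

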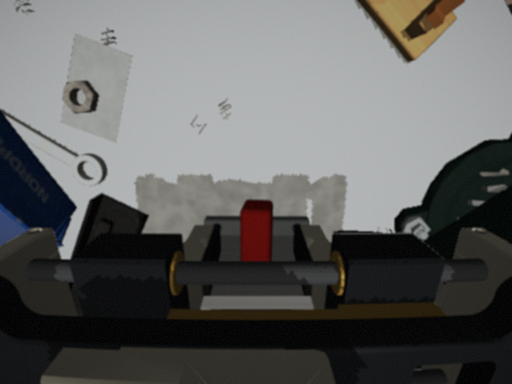

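The jaws are clear of the head, which sits at (257,230), and the force is zero. I'll lift straight up and look.

Emit:
play_rows(series=[-0.01,0,0,0,-0.02,0,0,0,-0.03,0,0,0,-0.03,0,0,0,-0.03,0,0,0])

```text
time_s: 26.68
tcp_pos: [0.5489, -0.1849, 0.1729]
eef_rot: [125.7, 90.0, -89.3]
contact_force: [1.8, -0.5, 0.2]
gripper_width: 0.0485
```

Emit:
play_rows(series=[-0.03,0,0,0,-0.03,0,0,0,0,0,0,0,0,0,0,0,0,0,0,0])

```text
time_s: 27.1
tcp_pos: [0.5488, -0.1846, 0.231]
eef_rot: [-100.9, 90.0, 44.0]
contact_force: [-0.1, 0.0, -0.8]
gripper_width: 0.0482
```

Emit:
play_rows(series=[0,-0.02,0,0,0,-0.02,0,0,0,-0.02,0,0,0,0,0,0,0,0,0,0])

```text
time_s: 27.52
tcp_pos: [0.5832, -0.1349, 0.2292]
eef_rot: [35.7, 89.8, -179.3]
contact_force: [-0.1, -1.3, 0.1]
gripper_width: 0.0481
```

Emit:
play_rows(series=[0,0,0,0,0,0,0,0,0,0,0,0,0,0,0,0,0,0,0,0])

```text
time_s: 27.93
tcp_pos: [0.5834, -0.136, 0.2309]
eef_rot: [-132.6, 90.0, 12.3]
contact_force: [0.3, -0.0, -0.4]
gripper_width: 0.0484
```

```bash
python3 st.py
python3 - <<'E'
from h import *
from plant import *
c=capture("wrist");a=c["img"];np.save("w8.npy",c,allow_pickle=True)
yaw=np.radians(54.9);X=np.array([np.sin(yaw),-np.cos(yaw),0]);Y=np.array([np.cos(yaw),np.sin(yaw),0])
p=lambda x,y,z:X*(.5556+x)+Y*(.1918+y)+np.array([0,0,z])
for n,q in dict(headback=p(0,-.051,.082),plateout=p(0,0,.094),farout=p(0,.11,.094),tip=p(0,.135,.07)).items(): print(n,proj(c,q))
cv2.imwrite("pics/w8.png",cv2.resize(a[60:260,150:400],None,fx=3,fy=3,interpolation=cv2.INTER_CUBIC))
c=capture("side");cv2.imwrite("pics/s8.png",cv2.resize(c["img"][165:265,90:240],None,fx=5.3,fy=5.3,interpolation=cv2.INTER_CUBIC))
E
```

```text
t 27.9333 tip y 195.4 x -0.1 z 180.1 mm yaw 54.90 tilt [-0.01 -0.  ] F x 0.2 y 0.1 z -0.4 M x 0.13 y -0.01 z -0.02 w 0.0484
headback [257.37631728 106.68976521]
plateout [257.36352886 151.0964023 ]
farout [257.26427672 234.16841811]
tip [257.19281258 242.17316557]
```

View pics/w8.png

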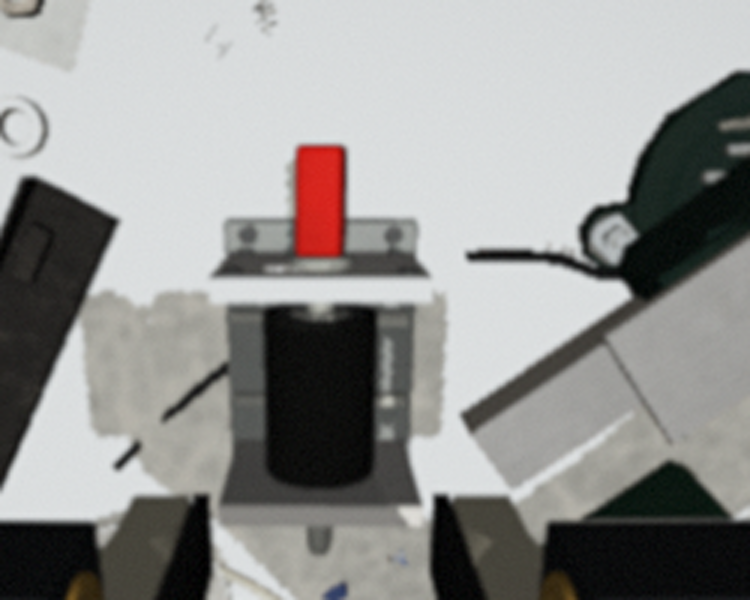

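View pics/s8.png

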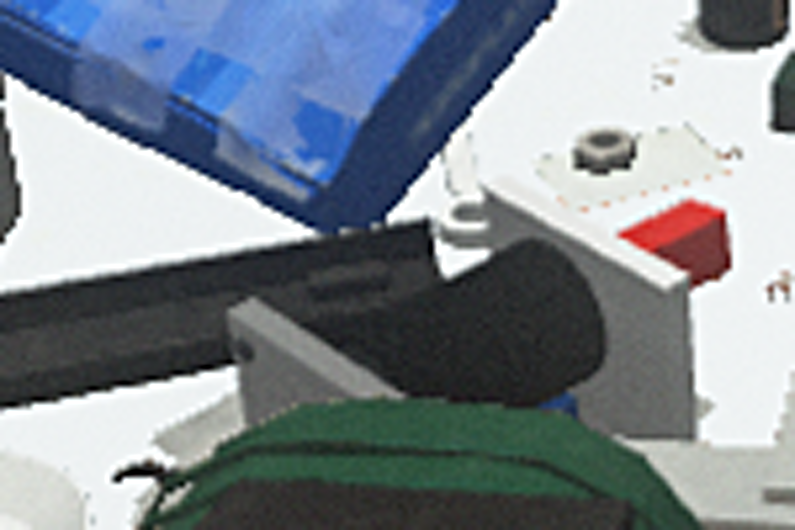

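The wrist view shows the head behind the slotted plate with its flange against it. The nose is out beyond the far plate at zoom (318,550), image row 243 against 242 predicted for fully home. I'm handing in.

```bash
python3 -c "
from plant import *
print(close_job())"
```

```text
the job is handed in; nothing more can be done
None
```

The axle is refitted and released, and the job is handed in at about 28 s of the 61 s allowed; no verdict was reported.

- **Insertion:** I gripped the axle by its red head and lifted it out of the rest. It went through the slot and straight into the bore about 5.3 mm to the +x side, which the camera had shown beforehand, so no feeling around was needed. With the nose through both bearings I slid the roller back into line (about 3 N), then fed the axle through the far hole.
- **Seating:** I pushed until the travel stopped at a tip reading of 135.1 mm, against 135 mm for fully home. The highest force reading was about 11 N at that point. Forces were read at the end of each call, so a brief peak between readings would not show.
- **Last checks:** After release, the pictures showed the flange against the slotted plate and the nose out beyond the far plate, within 1 px of the predicted row. The gripper was clear and the force on it was near zero.
- **Disagreements:** The first measurements differed by 1–3 mm along the axle, and the slot's line differed by 0.8 mm in x from the frame's centre line. I used the values taken from the slot. In the last picture the back of the head was 2 px from its predicted row, towards further in, so it does not suggest a gap at the flange.

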